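Lay the breakfast tray for one

ROBOT

A 6-joint arm with a two-finger parallel gripper is mounted at the origin on the work surface. World frame = base frame: x ahead of the robot, y to its left, z up, the work surface at z = 0. Lengths are in mm, angles in rad, forces in N, time in s.
With the tool pointing down it reaches from about 400 to 925 mm from the base axis. Payload 12.5 kg.
Tool frame: the origin (TCP) lies midway between the tips of the shut fingers; the grasp point (between the pads) lies 19 mm behind it; z points along the fingers, y is the line along which they close (so a half turn about z gives the same grasp; the last joint's range is limited). The gripper opens to 95 mm and grips with 3 to 60 N. Pads are 20 mm wide; open, the fingers measure 119 mm over their backs; the gripper's body (75 mm by 180 mm) begins 59 mm behind the grasp point.
Start: joints at [1.239, 0.491, 1.559, -0, 1.092, -0.106], TCP at [139.91, 609.157, 214.661] pointing down, gripper open.
Joint ranges: [-3.1, 3.1], [-0.84, 2.19], [0.05, 2.79], [-1.13, 4.28], [0.06, 2.93], [-2.69, 2.69]. Speed limits (rad/s): [2.22, 2.22, 2.79, 3.14, 3.14, 3.14].

INTERFACE

Orientations are given as [roll, pitch, yaw] about the fixed x, y, z axes, in that order (R = Rz(yaw) Ry(pitch) Rx(roll)).
In Python, from cell import * gives the robot as it stands.
- The arm moves only by the tool servo_tool, never from a script. Its argument "moves" is one flat list of numbers, 5 for each row, row after row: the shift along the world's x, y, z as a fraction of full scale, then the turn about the world's z as a fraction of full scale, then the opening, from 0 (shut) to 1 (fully open). A call has 1 to 12 rows; each row is the pose to reach, as a shift and turn from the pose commanded when the call began, turning the shorter way round; what a row does not reach only later rows make up. Full scale, the value 1, is 400 mm for a shift and 180 degrees for a turn. A row lasts 1/12 s, in which the tool goes at most 41.7 mm and 7.16 degrees, less where a joint would pass 70% of its speed; a pose out of reach is approached as far as the arm can. A call with a number of a shift or a turn outside -1 to 1 is refused whole. A call with a gripper value outside its range is refused whole. The fingers move at their own pace and stop on an object; the grip force is fixed at half the most. Time passes only in rows, so rows that repeat a pose let the fingers close. It gives the time, the measured TCP pose, the force, the opening and the grip force at its end, in the units of the state.
- state(): the state, without advancing time (a new reading comes with each control period).
- read_camera(name): name is "scene" or "top" or "wrist"; returns (picture, depth): 400x640x3 uint8, blue, green, red; 400x640 float32, mm along the optical axis (not along the pixel's ray), 0 where there is no reading.
- get_calibration(name): a dict with "K" (3x3 intrinsics, pixels), "k1" (the pictures are not rectified: a ray, as slopes to the right and down, at radius r is drawn at 1 + k1 r^2 times it, then the intrinsics apply), "R" (3x3) and "t" (3): a world point X has camera coordinates R X + t. Camera axes: x right, y down, z forward; pixel columns grow to the right and rows downward; lengths in mm; the calibration is good to about 2 mm. A picture is of the moment at which its call begins: read the wrist's pose just before it. get_calibration takes no time and is no camera call; for the wrist camera it gives the pose at the moment of the call.
- job_done(): hands the job in; it is judged then, once.
The state is a dict: "t": time; "joints": joint angles; "qvel": joint speeds; "tau": joint torques, N m; "eef_pos": TCP position; "tcp_rot": TCP orientation; "ft_force": force on the tool from outside, world axes, zero at the start; "moment": the same for the moment, N m; "opening": opening from 0.0 (shut) to 1.0 (fully open); "grip_force": force on a finger pad.
Only numpy, scipy, OpenCV 4.12 (cv2) and the standard library are available. Lean on these libraries where they do the work, as an engineer would, in place of code of your own. Each camera call takes 0.05 s, during which the arm holds its last target. There are 200 camera calls.

TASK

Lay the breakfast tray for one: set the small sugar pot, the salt shaker, the small jam pot and the butter dish upright on the wooden tray, each in the middle of its own cork coaster (sugar on the large round one, salt on the small round one, jam on the square one, butter dish lengthwise along the oblong one). Set the china down, do not drop it, and leave the big sugar pot and the big jam pot standing where they are on the counter.

Things in the scene. Friction and masses are not known exactly. Their poses are not given: they have to be found in the camera images.
- sugar_pot: The small sugar pot: squat round white china pot with a lid that does not come off; body 58 mm in diameter with upright sides to 40 mm height, sloping lid to 48 mm, ball knob (16 mm) on top to 62 mm; origin at the centre of its underside, z up; about 0.16 kg. Stands loose on the counter, anywhere among the other china.
- salt_shaker: The salt shaker: slim round white china, 36 mm in diameter, upright sides to 58 mm, domed steel top to 66 mm; origin at the centre of its underside, z up; about 0.09 kg. Stands loose on the counter, anywhere among the other china.
- jam_pot: The small jam pot: square white china pot, 44 x 44 mm, sides upright to 50 mm, fixed lid with a ball knob (14 mm) to 61 mm; origin at the centre of its underside, z up, x and y square to its sides; about 0.15 kg. Stands loose on the counter, anywhere among the other china.
- butter_dish: The butter dish: oblong white china box with fixed lid, 46 mm (its x) by 92 mm (its y), upright sides to 44 mm, a low bar handle along its y on top to 56 mm; origin at the centre of its underside, z up; about 0.24 kg. Narrow enough to be gripped across x. Stands loose on the counter, anywhere among the other china.
- coaster_sugar: Large round cork coaster, 92 mm in diameter, 5 mm thick; origin at the centre of its underside. For the small sugar pot. Fixed on a wooden serving tray (260 x 300 mm; rim 20 mm high, a metal handle 40 mm high on each 260 mm end). All coasters: underside 8 mm, top 13 mm above the counter.
- coaster_salt: Small round cork coaster, 58 mm in diameter, 5 mm thick; origin at the centre of its underside. For the salt shaker. Fixed on the same tray. The four coasters form two rows of two, in any arrangement, 110 mm apart along the tray's short side and 130 mm along its long side.
- coaster_jam: Square cork coaster, 72 x 72 mm, 5 mm thick; origin at the centre of its underside, x and y square to its sides. For the small jam pot. Fixed on the same tray; the axes of all coasters are parallel to the tray's sides, x along its short side.
- coaster_butter: Oblong cork coaster, 70 mm (its x) by 116 mm (its y), 5 mm thick; origin at the centre of its underside. For the butter dish, whose y should lie along this y (either way round). Fixed on the same tray.
- big_sugar_pot: The big family sugar pot, look-alike of the small one: round white china, 84 mm in diameter, body 62 mm high, ball knob to 79 mm; origin at the centre of its underside, z up. Does not belong on the tray; leave it.
- big_jam_pot: The big family jam pot, look-alike of the small one: square white china, 66 x 66 mm, 66 mm high, ball knob to 80 mm; origin at the centre of its underside, z up. Does not belong on the tray; leave it.
Things that resemble listed ones, but are neither listed nor needed, are in the scene too. Leave any red or yellow look-alike of the butter_dish alone.

How it is judged:
By the outcome, as a careful person would: the job done as asked, in the order asked, and still so for the second after the job is handed in, with the robot touching nothing.
It also fails if it takes over 104 s, if anything falls off the work surface, if the arm or the gripper's body presses on something with over 40 N, if the wrist force passes 120 N, or if a joint passes its speed limit or range.

## Working session

There is one attempt and no reset: what is moved stays moved. The work goes in short steps, Python scripts to look and compute and a tool call to move; the robot and the scene stay as the last step left them, time stands still between calls to the robot, and variables do not carry over. Pictures are saved under pics/ and viewed, at most 14 in all, crops included, and the job is handed in when it is done.

Besides the shell and the picture viewer there is one more tool, called after "Request:" by a JSON object that holds its "name" and its "arguments", one argument or row to a line. servo_tool: Moves the arm, as the interface text tells. Its arguments: {"type":"object","properties":{"moves":{"type":"array"}},"required":["moves"]}

```bash
mkdir -p pics; ls
cat > h.py <<'E'
from cell import *
import numpy as np, cv2
def grab(n,f):
    c=get_calibration(n); p,d=read_camera(n); cv2.imwrite(f'pics/{f}.png',p); np.savez(f'pics/{f}.npz',p=p,d=d,**{k:np.array(c[k]) for k in c}); return p,d,c
def load(f): return np.load(f'pics/{f}.npz')
def ray(c,u,v):
    K=c['K'];k=float(c['k1']); x=(u-K[0,2])/K[0,0]; y=(v-K[1,2])/K[1,1]
    a,b=x,y
    for _ in range(20):
        s=1+k*(a*a+b*b); a,b=x/s,y/s
    return np.array([a,b,1.0])
def at_z(c,u,v,z):
    r=c['R'].T@ray(c,u,v); o=-c['R'].T@c['t']; return o+r*(z-o[2])/r[2]
def dep(c,u,v):
    d=float(c['d'][int(v),int(u)]); return c['R'].T@(ray(c,u,v)*d-c['t'])
def cloud(c):
    K=c['K'];H,W=c['d'].shape; uu,vv=np.meshgrid(np.arange(W),np.arange(H))
    x=(uu-K[0,2])/K[0,0]; y=(vv-K[1,2])/K[1,1];a,b=x,y
    for _ in range(20):
        s=1+float(c['k1'])*(a*a+b*b); a,b=x/s,y/s
    P=np.stack([a,b,np.ones_like(a)],-1)*c['d'][...,None]-c['t']
    return P@c['R']
E
python3 - <<'E'
from h import *
grab('top','top0'); grab('scene','sc0')
print(state()); c=load('top0'); print(c['R'],c['t'],c['K'],c['k1'])
E
```

```text
pics
{'t': 0.1, 'joints': array([ 1.23942156e+00,  4.91499853e-01,  1.55933375e+00,  2.58954536e-05,
        1.09169067e+00, -1.05597047e-01]), 'qvel': array([ 9.16941848e-04, -7.39113275e-04, -1.39864332e-03, -4.46358605e-04,
        1.12407617e-03,  1.55803706e-05]), 'tau': array([ 2.34998857e-03, -6.13626981e+01, -2.58606702e+01,  6.93843956e-02,
        4.70027269e-02,  1.59443200e-06]), 'eef_pos': array([139.82486308, 608.96926817, 214.13868201]), 'tcp_rot': array([-3.14066864e+00, -1.21034327e-04,  2.91580293e+00]), 'ft_force': array([ 0.61774853, -0.54194244,  0.37690032]), 'moment': array([-0.03640655, -0.05130725,  0.04562729]), 'grip_force': 0.0, 'opening': 1.0013249687826975}
[[-2.85688860e-02 -9.99591502e-01 -8.05488736e-04]
 [-9.97113869e-01  2.85547599e-02 -7.03459894e-02]
 [ 7.03402537e-02 -1.20654256e-03 -9.97522327e-01]] [ -88.84257598  505.93184134 1227.52557503] [[407.64610886   0.         315.83085655]
 [  0.         407.64610886 199.93913795]
 [  0.           0.           1.        ]] -0.0022228606073526436
```

View pics/top0.png

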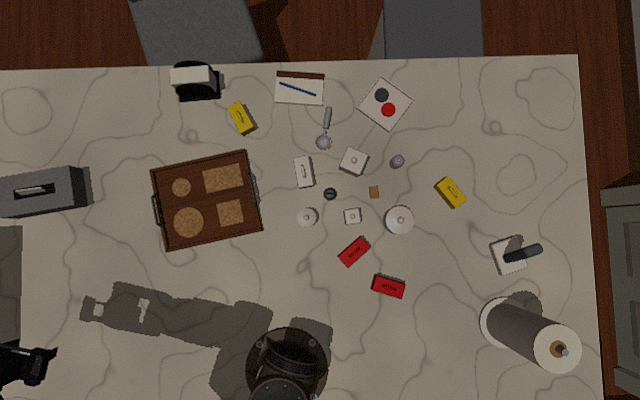

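View pics/sc0.png

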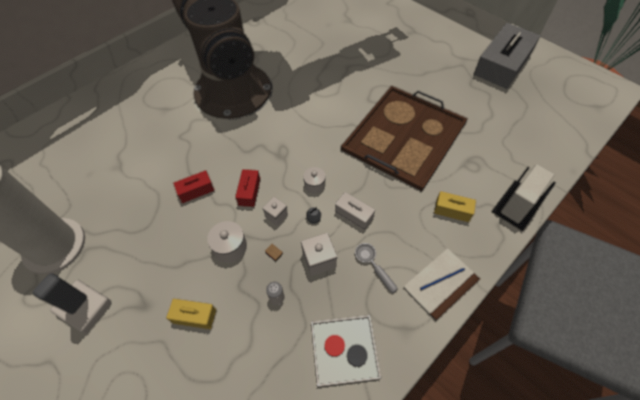

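Top view: sugar candidates are the small pot at (307,216) and the big one at (399,219). Jam candidates are the small pot at (353,215) and the big one at (354,160). For salt they are the steel-topped white one at (397,160), the dark one at (330,193) and the strainer at (324,142). For butter they are the white dish at (304,171), with red and yellow decoys at (354,251), (389,286), (241,118) and (451,192). The tray is at (207,200).

Run:
```python
from h import *
c=load('top0'); P=cloud(c)
for n,u,v,z in [('sugar',307,217,48),('bigsug',399,219,62),('jam',353,215,50),('bigjam',354,160,66),('salt',397,160,62),('dark',330,193,40),('butter',304,171,44),('strainer',324,142,20),('cork',374,192,10),('cS',188,222,13),('cs',181,187,13),('cj',230,213,13),('cb',223,178,13),('red1',354,251,44)]:
    m=P[v-1:v+2,u-1:u+2].reshape(-1,3)
    print(n,at_z(c,u,v,z).round(),dep(c,u,v).round(),m[:,2].max().round())
p=c['p'][130:245,140:420]
cv2.imwrite('pics/crop0.png',cv2.resize(p,None,fx=2.85,fy=2.85,interpolation=cv2.INTER_CUBIC))
```

```text
sugar [451. -76.  48.] [451. -76.  63.] 1260.0
bigsug [ 437. -346.   62.] [ 437. -342.   80.] 80.0
jam [ 453. -212.   50.] [ 453. -211.   61.] 63.0
bigjam [ 615. -219.   66.] [ 612. -218.   83.] 83.0
salt [ 612. -347.   62.] [ 611. -347.   65.] 73.0
dark [ 521. -146.   40.] [ 522. -146.   37.] 43.0
butter [590. -70.  44.] [588. -70.  51.] 60.0
strainer [ 681. -134.   20.] [ 683. -134.   10.] 10.0
cork [ 523. -283.   10.] [ 523. -283.   13.] 18.0
cS [447. 289.  13.] [447. 289.  13.] 16.0
cs [555. 310.  13.] [555. 310.  14.] 16.0
cj [471. 160.  13.] [471. 161.  11.] 16.0
cb [579. 181.  13.] [579. 180.  14.] 16.0
red1 [ 346. -212.   44.] [ 347. -211.   60.] 60.0
```

View pics/crop0.png

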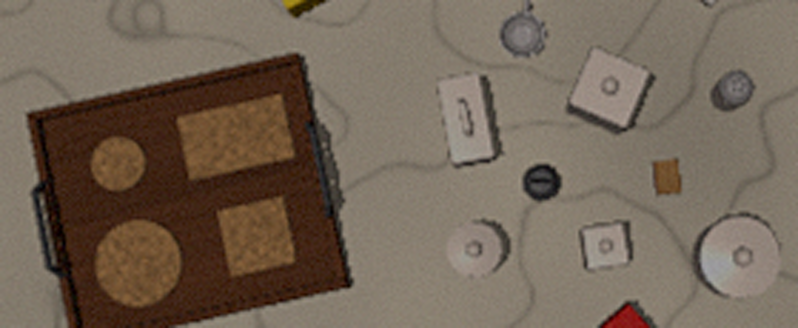

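The crop confirms the choice. Small sugar pot is at crop (475,248), small jam at (606,246), salt shaker at (733,90) and white butter dish at (467,118). Coasters: large round (138,263), small round (118,163), square (257,236), oblong (236,137). Heights and spacings match the description (62/61/66 mm, 110/130 mm). I'll move over the tray and look with the wrist camera.

Request:
{"name": "servo_tool", "arguments": {
  "moves": [0.9, -0.9, 0.35, 0, 1, 0.9, -0.9, 0.35, 0, 1, 0.9, -0.9, 0.35, 0, 1, 0.9, -0.9, 0.35, 0, 1, 0.9, -0.9, 0.35, 0, 1, 0.9, -0.9, 0.35, 0, 1, 0.9, -0.9, 0.35, 0, 1, 0.9, -0.9, 0.35, 0, 1, 0.9, -0.9, 0.35, 0, 1, 0.9, -0.9, 0.35, 0, 1, 0.9, -0.9, 0.35, 0, 1, 0.9, -0.9, 0.35, 0, 1]
}}

```text
t: 1.1
eef_pos: [481.8, 266.5, 347.7]
tcp_rot: [3.142, -0.0, 2.916]
ft_force: [0.4, 1.2, -0.6]
opening: 1.003
grip_force: 0.0
```

Request:
{"name": "servo_tool", "arguments": {
  "moves": [0, 0, 0, 0, 1, 0, 0, 0, 0, 1, 0, 0, 0, 0, 1, 0, 0, 0, 0, 1]
}}

```text
t: 1.43
eef_pos: [479.9, 269.0, 346.8]
tcp_rot: [-3.141, -0.001, 2.917]
ft_force: [-0.1, -0.0, -0.9]
opening: 1.001
grip_force: 0.0
```

Run:
```python
from h import *
grab('wrist','w1'); s=state(); print(s['eef_pos'],s['tcp_rot'],s['t'],s['joints'])
```

```text
[479.87182665 269.12376539 346.85660347] [-3.14131141e+00 -7.43154187e-04  2.91737619e+00] 1.4833 [ 3.90950496e-01  2.73813357e-01  1.54562642e+00  2.05462610e-04
  1.32292211e+00 -9.55679958e-01]
```

View pics/w1.png

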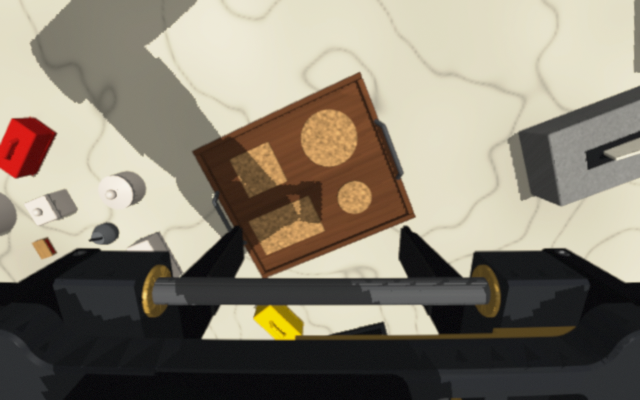

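The wrist view shows the tray with the large round coaster at (329,138), small round (354,197), square about (259,169) and oblong about (287,222). I'll get the coasters from the unshadowed top image and move over the pots.

Request:
{"name": "servo_tool", "arguments": {
  "moves": [0.3, -0.98, 0, 0, 1, 0.3, -0.98, 0, 0, 1, 0.3, -0.98, 0, 0, 1, 0.3, -0.98, 0, 0, 1, 0.3, -0.98, 0, 0, 1, 0.3, -0.98, 0, 0, 1, 0.3, -0.98, 0, 0, 1, 0.3, -0.98, 0, 0, 1, 0.3, -0.98, 0, 0, 1, 0.3, -0.98, 0, 0, 1, 0.3, -0.98, 0, 0, 1, 0.3, -0.98, 0, 0, 1]
}}

```text
t: 2.48
eef_pos: [600.9, -124.1, 346.3]
tcp_rot: [3.141, -0.001, 2.915]
ft_force: [-1.0, -0.0, -0.2]
opening: 0.999
grip_force: 0.0
```

Request:
{"name": "servo_tool", "arguments": {
  "moves": [0, -0.1, 0, 0, 1, 0, -0.1, 0, 0, 1, 0, -0.1, 0, 0, 1, 0, -0.1, 0, 0, 1]
}}

```text
t: 2.82
eef_pos: [600.7, -162.0, 347.3]
tcp_rot: [3.141, -0.0, 2.917]
ft_force: [0.2, -0.5, 0.4]
opening: 1.001
grip_force: 0.0
```

Run:
```python
from h import *
grab('wrist','w2'); s=state(); print(s['eef_pos'],s['tcp_rot'],s['t'])
for f in ('top0','w1'):
    c=load(f); P=cloud(c); hsv=cv2.cvtColor(c['p'],cv2.COLOR_BGR2HSV)
    h,sat,v=[hsv[...,i].astype(int) for i in range(3)]
    b,g,r=[c['p'][...,i].astype(int) for i in range(3)]
    m=((r-b>35)&(g>0.62*r)&(sat>60)&(np.abs(P[...,2]-13)<12)&(P[...,1]>100)).astype(np.uint8)
    m=cv2.morphologyEx(m,cv2.MORPH_CLOSE,np.ones((3,3)))
    for cn in cv2.findContours(m,cv2.RETR_EXTERNAL,cv2.CHAIN_APPROX_NONE)[0]:
        if cv2.contourArea(cn)<80: continue
        w=np.array([at_z(c,u,v,13)[:2] for u,v in cn[:,0]],np.float32)
        M=cv2.moments(w.reshape(-1,1,2)); R=cv2.minAreaRect(w)
        print(f,'cen',round(M['m10']/M['m00'],1),round(M['m01']/M['m00'],1),'rect',np.round(R[0],1),np.round(R[1],1),round(R[2],1))
```

```text
[ 600.77591864 -161.97872326  347.41659898] [3.14121868e+00 4.17384761e-05 2.91736060e+00] 2.8667
top0 cen 447.4 289.5 rect [447.9 288.5] [105.  117.5] 21.7
top0 cen 474.6 160.3 rect [480.1 161.3] [108.4  91.7] 13.8
top0 cen 553.0 310.6 rect [556.2 302.8] [70.  73.8] 51.9
top0 cen 580.2 184.0 rect [568.  185.3] [112.7 135.5] 15.3
w1 cen 766.6 148.4 rect [765.2 147.9] [69.9 12.8] 27.9
w1 cen 479.3 156.3 rect [476.6 164.1] [119.  139.7] 8.3
w1 cen 494.7 373.5 rect [486.7 366.8] [102.5  28.2] 10.4
w1 cen 545.9 238.5 rect [516.4 235.7] [262.5 302.6] 11.1
```

View pics/w2.png

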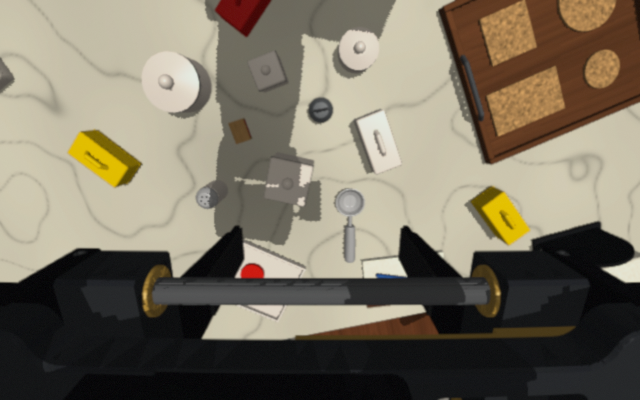

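Wrist view: sugar knob (358,47), jam knob (266,71), salt (206,195), butter (378,142), with the tray at upper right and its coasters well lit.

Run:
```python
from h import *
c=load('w2'); p=c['p']; print(c['K'][0],c['k1'])
def cr(u,v,w,h,f): return cv2.resize(p[v:v+h,u:u+w],None,fx=f,fy=f,interpolation=cv2.INTER_CUBIC)
a=cr(240,20,170,160,3.5) # 595x560
b=cr(180,170,50,50,4)
o=np.zeros((560,800,3),np.uint8); o[:,:595]=a; o[:200,600:]=b
e=cr(240,45,50,50,4); o[200:400,600:]=cv2.convertScaleAbs(e,alpha=1.5)
cv2.imwrite('pics/m2.png',o)
for f in ('top0','w1','w2'):
    c=load(f); P=cloud(c); r=cv2.GaussianBlur(c['p'],(3,3),0)[...,2].astype(int); b=c['p'][...,0].astype(int); g=c['p'][...,1].astype(int)
    T=85 if f=='top0' else 165
    if f=='top0': print([c['p'][v,u].tolist() for u,v in ((188,222),(205,205))])
    m=((r>T)&(r-b>30)&(P[...,1]>90)).astype(np.uint8)
    for cn in cv2.findContours(m,cv2.RETR_EXTERNAL,cv2.CHAIN_APPROX_NONE)[0]:
        if cv2.contourArea(cn)<80: continue
        w=np.array([at_z(c,u,v,13)[:2] for u,v in cn[:,0]],np.float32)
        M=cv2.moments(w.reshape(-1,1,2)); R=cv2.minAreaRect(w)
        print(f,'cen',round(M['m10']/M['m00'],1),round(M['m01']/M['m00'],1),'rect',np.round(R[0],1),np.round(R[1],1),round(R[2],1))
```

```text
[303.62774255   0.         320.94314558] -0.03719769301140742
[[42, 75, 101], [22, 32, 62]]
top0 cen 447.7 289.5 rect [447.3 289.2] [85.7 91.8] 89.5
top0 cen 472.2 162.3 rect [472.1 162.1] [72.9 72.5] 10.5
top0 cen 555.2 310.7 rect [555.3 310.1] [55.5 55.6] 88.4
top0 cen 580.9 183.4 rect [580.8 183.5] [ 71.1 115.8] 11.3
top0 cen 771.8 127.8 rect [767.8 124.8] [103.9  49.5] 27.1
w1 cen 779.2 110.6 rect [781.5 109.8] [90.  50.2] 26.1
w1 cen 743.3 758.8 rect [743.8 765. ] [ 17.8 109.2] 17.9
w1 cen 600.8 185.0 rect [598.  186.3] [ 36.8 115.1] 11.3
w1 cen 681.4 659.1 rect [686.1 662.7] [69.4 56.7] 25.3
w1 cen 634.8 485.4 rect [637.4 484.2] [ 27.2 134.6] 23.3
w1 cen 556.7 310.7 rect [556.3 310.3] [55.6 53.8] 77.2
w1 cen 625.0 584.9 rect [619.6 580.8] [96.6 17.5] 28.2
w1 cen 576.3 579.5 rect [578.4 579.4] [67.6  9.8] 8.5
w1 cen 464.8 181.5 rect [469.8 180.3] [73.1 36.1] 15.1
w1 cen 448.6 289.1 rect [448.3 289.1] [90.5 89. ] 77.2
w1 cen 366.1 148.4 rect [362.9 146.9] [71.7 12.9] 44.4
w1 cen 334.5 333.3 rect [339.  335.5] [113.5  40. ] 65.3
w1 cen 360.0 657.7 rect [363.  655.9] [29.1 85.3] 79.5
w1 cen 241.1 219.8 rect [237.8 217.8] [89.4 27.2] 76.5
w2 cen 780.3 141.6 rect [782.1 140.2] [112.1  54.1] 27.2
w2 cen 741.4 232.4 rect [737.2 233.2] [74.1 47. ] 34.1
w2 cen 766.9 223.7 rect [759.  227.6] [130.   72.4] 50.5
w2 cen 661.8 279.6 rect [661.7 278.9] [46.6 17.3] 46.5
w2 cen 581.0 185.8 rect [581.6 183.7] [ 67.7 112.9] 11.3
w2 cen 557.9 312.0 rect [556.6 310.7] [51.8 50.8] 0.5
w2 cen 473.4 163.5 rect [473.3 161.7] [69.9 69.8] 10.8
w2 cen 469.6 284.9 rect [471.3 286.4] [86.3 41. ] 79.8
```

View pics/m2.png

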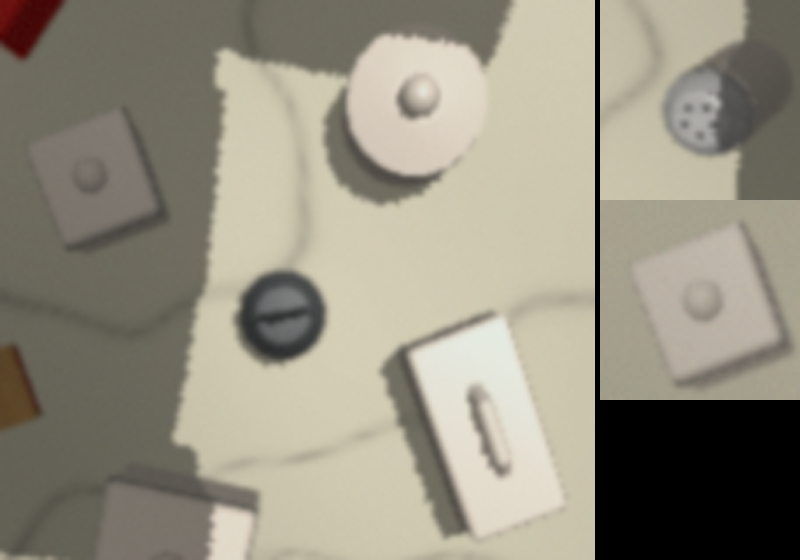

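Run:
```python
from h import *
c=load('w2'); t=load('top0')
q=lambda x,y,f,u0,v0: ((x+.5)/f-.5+u0,(y+.5)/f-.5+v0)
for n,pts,f,u0,v0,ox,oy,z in [('jamtop',[(632,265),(740,223),(783,340),(680,384)],4,240,45,600,200,50),('jamknob',[(702,299)],4,240,45,600,200,54),
 ('sugknob',[(419,95)],3.5,240,20,0,0,54),('butter',[(406,350),(497,315),(566,506),(477,539)],3.5,240,20,0,0,44),('buth',[(490,430)],3.5,240,20,0,0,53),('salt',[(708,112)],4,180,170,600,0,60)]:
    W=np.array([at_z(c,*q(x-ox,y-oy,f,u0,v0),z)[:2] for x,y in pts]); print(n,W.mean(0).round(1))
    if len(W)>1:
        e=np.roll(W,-1,0)-W; print(' len',np.linalg.norm(e,axis=1).round(1),'ang',np.degrees(np.arctan2(e[:,1],e[:,0])).round(1))
# sugar body circle from top camera/wrist lid edge at z~40
m=((c['d']>0)); P=cloud(c)
for n,(x,y) in dict(sug=(452,-76),jam=(453,-212),salt=(611,-347),but=(589,-70)).items():
    s=P[(np.hypot(P[...,0]-x,P[...,1]-y)<55)&(P[...,2]>30)&(P[...,2]<75)]
    b=s[:,:2].astype(np.float32); print(n,len(b),'z',np.percentile(s[:,2],[50,99]).round(),cv2.minAreaRect(b))
```

```text
jamtop [ 452.2 -207.9]
 len [41.6 41.9 41.1 43.5] ang [  96.4    6.9  -81.3 -172.4]
jamknob [ 450.8 -209.3]
sugknob [451.5 -72.4]
butter [590.4 -67.4]
 len [41.5 90.2 42.3 90.3] ang [  98.    10.3  -81.8 -170.2]
buth [589.5 -67.8]
salt [ 612.4 -349.2]
sug 1414 z [46. 62.] ((451.78851318359375, -72.87197875976562), (57.339569091796875, 57.26594543457031), 80.23982238769531)
jam 1056 z [50. 61.] ((451.4581298828125, -208.8406219482422), (45.54111099243164, 44.68565368652344), 6.974176406860352)
salt 527 z [62. 68.] ((612.7843627929688, -349.8062744140625), (35.45745849609375, 34.586822509765625), 25.110973358154297)
but 1821 z [44. 56.] ((590.3019409179688, -67.03453063964844), (92.4046630859375, 46.640830993652344), 8.773097038269043)
```

Two methods agree to about 1 mm (depth gives a 57 mm sugar pot, 45 mm jam pot, 35 mm salt shaker and 92x46 butter dish).

- Sugar (451.6, -72.6)
- Jam (451.5, -209), sides at 7°
- Salt (612.6, -349.5)
- Butter (590.3, -67.3), long axis at 9.5°
- Coasters: sugar (448, 289.3), salt (556, 310.5), jam (473, 162), butter (581, 183.3), tray at 11.2°

Going over the sugar pot.

Request:
{"name": "servo_tool", "arguments": {
  "moves": [-0.373, 0.223, -0.643, 0, 1, -0.373, 0.223, -0.643, 0, 1, -0.373, 0.223, -0.643, 0, 1, -0.373, 0.223, -0.643, 0, 1, -0.373, 0.223, -0.643, 0, 1, -0.373, 0.223, -0.643, 0, 1, -0.373, 0.223, -0.643, 0, 1, -0.373, 0.223, -0.643, 0, 1, -0.373, 0.223, -0.643, 0, 1, -0.373, 0.223, -0.643, 0, 1, -0.373, 0.223, -0.643, 0, 1]
}}

```text
t: 3.78
eef_pos: [453.2, -74.6, 91.3]
tcp_rot: [-3.141, 0.003, 2.917]
ft_force: [0.9, 0.5, -0.1]
opening: 0.998
grip_force: 0.0
```

Request:
{"name": "servo_tool", "arguments": {
  "moves": [0, 0, 0, 0, 1, 0, 0, 0, 0, 1, 0, 0, 0, 0, 1]
}}

```text
t: 4.03
eef_pos: [452.3, -74.8, 90.8]
tcp_rot: [-3.142, 0.002, 2.916]
ft_force: [-0.1, 0.9, -0.3]
opening: 1.002
grip_force: 0.0
```

Request:
{"name": "servo_tool", "arguments": {
  "moves": [-0.002, 0.0055, -0.1, 0, 1, -0.002, 0.0055, -0.15, 0, 1, -0.002, 0.0055, -0.204, 0, 1, -0.002, 0.0055, -0.204, 0, 1, -0.002, 0.0055, -0.204, 0, 1]
}}

```text
t: 4.45
eef_pos: [450.7, -72.4, 8.3]
tcp_rot: [3.141, -0.002, 2.916]
ft_force: [-0.6, -0.9, 0.5]
opening: 0.996
grip_force: 0.0
```

Request:
{"name": "servo_tool", "arguments": {
  "moves": [0, 0, 0, 0, 0, 0, 0, 0, 0, 0, 0, 0, 0, 0, 0, 0, 0, 0, 0, 0, 0, 0, 0, 0, 0, 0, 0, 0, 0, 0, 0, 0, 0, 0, 0, 0, 0, 0, 0, 0]
}}

```text
t: 5.12
eef_pos: [450.9, -72.4, 8.7]
tcp_rot: [3.142, 0.0, 2.916]
ft_force: [-0.9, -0.4, 6.2]
opening: 0.598
grip_force: 30.0
```

Request:
{"name": "servo_tool", "arguments": {
  "moves": [0, 0, 0.1, 0, 0, 0, 0, 0.2, 0, 0, 0, 0.05, 0.25, 0, 0, -0.007, 0.904, 0.25, 0, 0, -0.007, 0.904, 0.25, 0, 0, -0.007, 0.904, 0.25, 0, 0, -0.007, 0.904, 0.25, 0, 0, -0.007, 0.904, 0.25, 0, 0, -0.007, 0.904, 0.25, 0, 0, -0.007, 0.904, 0.25, 0, 0, -0.007, 0.904, 0.25, 0, 0, -0.007, 0.904, 0.25, 0, 0]
}}

```text
t: 6.12
eef_pos: [447.5, 294.2, 108.3]
tcp_rot: [3.14, 0.001, 2.919]
ft_force: [-0.2, -2.0, -1.7]
opening: 0.601
grip_force: 30.0
```

Request:
{"name": "servo_tool", "arguments": {
  "moves": [0, 0, 0, 0, 0, 0, 0, 0, 0, 0, 0, 0, 0, 0, 0, 0, 0, 0, 0, 0]
}}

```text
t: 6.45
eef_pos: [448.1, 287.9, 108.4]
tcp_rot: [-3.141, -0.0, 2.914]
ft_force: [0.1, -0.6, -1.8]
opening: 0.598
grip_force: 30.0
```

Request:
{"name": "servo_tool", "arguments": {
  "moves": [0, 0.003, -0.08, 0, 0, 0, 0.003, -0.15, 0, 0, 0, 0.003, -0.19, 0, 0, 0, 0.003, -0.205, 0, 0, 0, 0.003, -0.208, 0, 0, 0, 0.003, -0.208, 0, 0, 0, 0.003, -0.208, 0, 0]
}}

```text
t: 7.03
eef_pos: [448.6, 290.4, 26.3]
tcp_rot: [3.141, 0.001, 2.915]
ft_force: [-0.3, -0.5, -1.4]
opening: 0.601
grip_force: 30.0
```

Request:
{"name": "servo_tool", "arguments": {
  "moves": [0, 0, -0.0025, 0, 0, 0, 0, -0.005, 0, 0, 0, 0, -0.007, 0, 0, 0, 0, -0.007, 0, 0, 0, 0, -0.007, 0, 0]
}}

```text
t: 7.45
eef_pos: [448.0, 290.5, 22.6]
tcp_rot: [3.141, 0.0, 2.916]
ft_force: [0.8, -0.7, -1.4]
opening: 0.605
grip_force: 30.0
```

Request:
{"name": "servo_tool", "arguments": {
  "moves": [0, -0.002, -0.002, 0, 0, 0, -0.002, -0.003, 0, 0, 0, -0.002, -0.003, 0, 0]
}}

```text
t: 7.7
eef_pos: [448.1, 289.7, 21.7]
tcp_rot: [3.141, 0.0, 2.916]
ft_force: [-1.7, 0.6, 6.7]
opening: 0.598
grip_force: 30.0
```

Request:
{"name": "servo_tool", "arguments": {
  "moves": [0, 0, -0.002, 0, 0, 0, 0, -0.002, 0, 0, 0, 0, -0.002, 0, 0]
}}

```text
t: 7.95
eef_pos: [448.1, 289.7, 21.7]
tcp_rot: [3.141, 0.001, 2.916]
ft_force: [-4.0, -1.3, 16.9]
opening: 0.602
grip_force: 30.0
```

Request:
{"name": "servo_tool", "arguments": {
  "moves": [0, 0, 0.002, 0, 0, 0, 0, 0.002, 0, 1, 0, 0, 0.002, 0, 1, 0, 0, 0.002, 0, 1, 0, 0, 0.002, 0, 1, 0, 0, 0.002, 0, 1, 0, 0, 0.002, 0, 1, 0, 0, 0.05, 0, 1, 0, 0, 0.15, 0, 1, 0, 0, 0.25, 0, 1, 0, 0, 0.35, 0, 1, 0, 0, 0.35, 0, 1]
}}

```text
t: 8.95
eef_pos: [450.2, 290.9, 167.2]
tcp_rot: [3.135, 0.008, 2.916]
ft_force: [1.1, 0.5, -0.6]
opening: 1.001
grip_force: 0.0
```

Request:
{"name": "servo_tool", "arguments": {
  "moves": [0.3, -0.9, 0, 0, 1, 0.3, -0.9, 0, 0, 1, 0.3, -0.9, 0, 0, 1, 0.3, -0.9, 0, 0, 1, 0.3, -0.9, 0, 0, 1, 0.3, -0.9, 0, 0, 1, 0.3, -0.9, 0, 0, 1, 0.3, -0.9, 0, 0, 1, 0.3, -0.9, 0, 0, 1, 0.3, -0.9, 0, 0, 1, 0.3, -0.9, 0, 0, 1, 0.3, -0.9, 0, 0, 1]
}}

```text
t: 9.95
eef_pos: [567.5, -70.2, 160.1]
tcp_rot: [3.141, -0.001, 2.915]
ft_force: [-0.1, -0.1, -0.5]
opening: 1.0
grip_force: 0.0
```

Request:
{"name": "servo_tool", "arguments": {
  "moves": [0.113, -0.698, 0, 0, 1, 0.113, -0.698, 0, 0, 1, 0.113, -0.698, 0, 0, 1, 0.113, -0.698, 0, 0, 1, 0.113, -0.698, 0, 0, 1, 0.113, -0.698, 0, 0, 1, 0.113, -0.698, 0, 0, 1, 0.113, -0.698, -0.15, 0, 1, 0.113, -0.698, -0.15, 0, 1, 0.113, -0.698, -0.15, 0, 1, 0.113, -0.698, -0.15, 0, 1, 0.113, -0.698, -0.15, 0, 1]
}}

```text
t: 10.95
eef_pos: [614.3, -348.5, 102.2]
tcp_rot: [-3.141, 0.002, 2.917]
ft_force: [0.1, 0.1, 0.4]
opening: 1.003
grip_force: 0.0
```

Request:
{"name": "servo_tool", "arguments": {
  "moves": [0, 0, 0, 0, 1, 0, 0, 0, 0, 1]
}}

```text
t: 11.12
eef_pos: [614.0, -349.2, 102.3]
tcp_rot: [-3.141, 0.002, 2.917]
ft_force: [0.4, 0.3, -0.6]
opening: 1.004
grip_force: 0.0
```

Request:
{"name": "servo_tool", "arguments": {
  "moves": [-0.0035, 0, -0.1, 0, 1, -0.0035, 0, -0.18, 0, 1, -0.0035, 0, -0.22, 0, 1, -0.0035, 0, -0.22, 0, 1, -0.0035, 0, -0.22, 0, 1]
}}

```text
t: 11.53
eef_pos: [612.1, -349.5, 13.0]
tcp_rot: [3.142, 0.0, 2.916]
ft_force: [0.7, 0.3, 0.4]
opening: 1.002
grip_force: 0.0
```

Request:
{"name": "servo_tool", "arguments": {
  "moves": [0, 0, 0, 0, 0, 0, 0, 0, 0, 0, 0, 0, 0, 0, 0, 0, 0, 0, 0, 0, 0, 0, 0, 0, 0, 0, 0, 0, 0, 0, 0, 0, 0, 0, 0, 0, 0, 0, 0, 0, 0, 0, 0, 0, 0]
}}

```text
t: 12.28
eef_pos: [611.8, -349.5, 12.4]
tcp_rot: [3.141, -0.0, 2.916]
ft_force: [-0.1, 0.7, -0.8]
opening: 0.422
grip_force: 0.0
```

Request:
{"name": "servo_tool", "arguments": {
  "moves": [0, 0, 0, 0, 0, 0, 0, 0, 0, 0, 0, 0, 0, 0, 0, 0, 0, 0, 0, 0]
}}

```text
t: 12.62
eef_pos: [611.8, -349.6, 12.4]
tcp_rot: [3.142, -0.0, 2.916]
ft_force: [-0.3, -0.4, 0.1]
opening: 0.372
grip_force: 30.0
```

Request:
{"name": "servo_tool", "arguments": {
  "moves": [0, 0, 0.1, 0, 0, 0, 0, 0.2, 0, 0, 0, 0, 0.3, 0, 0, 0, 0, 0.35, 0, 0, -0.1, 0.85, 0.35, 0, 0, -0.1, 0.85, 0.35, 0, 0, -0.1, 0.85, 0.35, 0, 0, -0.1, 0.85, 0.35, 0, 0, -0.1, 0.85, 0.35, 0, 0, -0.1, 0.85, 0.35, 0, 0, -0.1, 0.85, 0.35, 0, 0, -0.1, 0.85, 0.35, 0, 0]
}}

```text
t: 13.62
eef_pos: [572.2, -16.6, 152.5]
tcp_rot: [3.141, 0.0, 2.916]
ft_force: [-0.0, 0.1, -0.6]
opening: 0.377
grip_force: 30.0
```

Request:
{"name": "servo_tool", "arguments": {
  "moves": [-0.05, 0.8, 0, 0, 0, -0.05, 0.8, 0, 0, 0, -0.05, 0.8, 0, 0, 0, -0.05, 0.8, 0, 0, 0, -0.05, 0.8, 0, 0, 0, -0.05, 0.8, 0, 0, 0, -0.05, 0.8, 0, 0, 0, -0.05, 0.8, 0, 0, 0, -0.05, 0.8, 0, 0, 0, -0.05, 0.8, 0, 0, 0]
}}

```text
t: 14.45
eef_pos: [552.2, 302.9, 152.1]
tcp_rot: [-3.141, -0.0, 2.919]
ft_force: [0.0, -0.0, -1.8]
opening: 0.375
grip_force: 30.0
```

Request:
{"name": "servo_tool", "arguments": {
  "moves": [0.009, 0.019, -0.05, 0, 0, 0.009, 0.019, -0.15, 0, 0, 0.009, 0.019, -0.23, 0, 0, 0.009, 0.019, -0.28, 0, 0, 0.009, 0.019, -0.3, 0, 0, 0.009, 0.019, -0.304, 0, 0, 0.009, 0.019, -0.304, 0, 0, 0.009, 0.019, -0.304, 0, 0]
}}

```text
t: 15.12
eef_pos: [557.3, 309.0, 32.3]
tcp_rot: [3.14, 0.002, 2.915]
ft_force: [0.3, -0.1, -0.8]
opening: 0.371
grip_force: 30.0
```

Request:
{"name": "servo_tool", "arguments": {
  "moves": [-0.002, 0.003, -0.006, 0, 0, -0.002, 0.003, -0.012, 0, 0, -0.002, 0.003, -0.015, 0, 0, -0.002, 0.003, -0.015, 0, 0]
}}

```text
t: 15.45
eef_pos: [555.8, 310.5, 25.4]
tcp_rot: [3.141, 0.001, 2.916]
ft_force: [-1.0, 0.0, 1.9]
opening: 0.372
grip_force: 30.0
```

Request:
{"name": "servo_tool", "arguments": {
  "moves": [0, 0, -0.002, 0, 0, 0, 0, -0.0025, 0, 0, 0, 0, -0.0025, 0, 0]
}}

```text
t: 15.7
eef_pos: [555.9, 310.5, 25.3]
tcp_rot: [3.141, 0.001, 2.916]
ft_force: [-4.0, -2.0, 12.9]
opening: 0.371
grip_force: 30.0
```

Request:
{"name": "servo_tool", "arguments": {
  "moves": [0, 0, 0.002, 0, 0, 0, 0, 0.002, 0, 1, 0, 0, 0.002, 0, 1, 0, 0, 0.002, 0, 1, 0, 0, 0.002, 0, 1, 0, 0, 0.002, 0, 1, 0, 0, 0.002, 0, 1, 0, 0, 0.05, 0, 1, 0, 0, 0.15, 0, 1, 0, 0, 0.25, 0, 1, 0, 0, 0.35, 0, 1, 0, 0, 0.35, 0, 1]
}}

```text
t: 16.7
eef_pos: [558.2, 311.5, 171.6]
tcp_rot: [3.135, 0.009, 2.916]
ft_force: [0.4, 0.5, 0.7]
opening: 0.993
grip_force: 0.0
```

Request:
{"name": "servo_tool", "arguments": {
  "moves": [-0.15, -0.95, 0, 0.11, 1, -0.15, -0.95, 0, 0.11, 1, -0.15, -0.95, 0, 0.11, 1, -0.15, -0.95, 0, 0.11, 1, -0.15, -0.95, 0, 0.11, 1, -0.15, -0.95, 0, 0.11, 1, -0.15, -0.95, 0, 0.11, 1, -0.15, -0.95, 0, 0.11, 1, -0.15, -0.95, 0, 0.11, 1, -0.15, -0.95, 0, 0.11, 1, -0.15, -0.95, 0, 0.11, 1, -0.15, -0.95, 0, 0.11, 1]
}}

```text
t: 17.7
eef_pos: [495.6, -69.8, 163.7]
tcp_rot: [3.141, 0.0, -3.024]
ft_force: [-0.3, 0.2, 0.4]
opening: 0.998
grip_force: 0.0
```

Run:
```python
from h import *
p,d,c=grab('wrist','w3'); s=state(); print(s['eef_pos'],s['tcp_rot'],s['t'])
```

```text
[495.73751288 -69.03955454 163.74227833] [ 3.14124090e+00  3.36757502e-07 -3.02210584e+00] 17.75
```

View pics/w3.png

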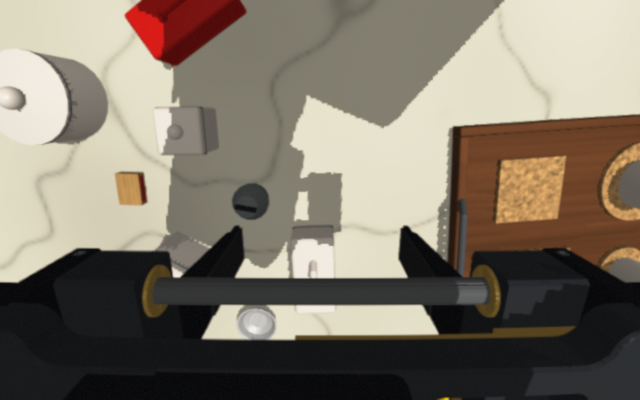

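Wrist view: jam pot in place with its knob at (175,131), square to the gripper; sugar and salt are on their coasters at the right edge. Going to the jam pot.

Request:
{"name": "servo_tool", "arguments": {
  "moves": [-0.11, -0.35, 0, 0, 1, -0.11, -0.35, 0, 0, 1, -0.11, -0.35, 0, 0, 1, -0.11, -0.35, -0.1, 0, 1, -0.11, -0.35, -0.15, 0, 1, -0.11, -0.35, -0.15, 0, 1, -0.11, -0.35, -0.15, 0, 1, -0.11, -0.35, -0.15, 0, 1]
}}

```text
t: 18.42
eef_pos: [452.6, -208.6, 104.8]
tcp_rot: [-3.141, 0.001, -3.02]
ft_force: [-0.1, -0.3, -0.5]
opening: 1.005
grip_force: 0.0
```

Request:
{"name": "servo_tool", "arguments": {
  "moves": [-0.003, -0.001, -0.08, 0, 1, -0.003, -0.001, -0.16, 0, 1, -0.003, -0.001, -0.22, 0, 1, -0.003, -0.001, -0.234, 0, 1, -0.003, -0.001, -0.234, 0, 1, -0.003, -0.001, -0.234, 0, 1]
}}

```text
t: 18.92
eef_pos: [451.4, -209.9, 11.6]
tcp_rot: [-3.141, 0.001, -3.021]
ft_force: [0.4, -0.3, 0.7]
opening: 0.999
grip_force: 0.0
```

Request:
{"name": "servo_tool", "arguments": {
  "moves": [0, 0, 0, 0, 0, 0, 0, 0, 0, 0, 0, 0, 0, 0, 0, 0, 0, 0, 0, 0, 0, 0, 0, 0, 0, 0, 0, 0, 0, 0, 0, 0, 0, 0, 0, 0, 0, 0, 0, 0, 0, 0, 0, 0, 0, 0, 0, 0, 0, 0, 0, 0, 0, 0, 0]
}}

```text
t: 19.83
eef_pos: [450.4, -210.1, 10.2]
tcp_rot: [3.141, -0.0, -3.022]
ft_force: [-0.2, -0.0, 0.8]
opening: 0.46
grip_force: 30.0
```

Request:
{"name": "servo_tool", "arguments": {
  "moves": [0, 0, 0.1, 0, 0, 0, 0, 0.2, 0, 0, 0.01, 0.02, 0.3, 0, 0, 0.054, 0.93, 0.3, 0.024, 0, 0.054, 0.93, 0.3, 0.024, 0, 0.054, 0.93, 0.3, 0.024, 0, 0.054, 0.93, 0.3, 0.024, 0, 0.054, 0.93, 0.3, 0.024, 0, 0.054, 0.93, 0.3, 0.024, 0, 0.054, 0.93, 0.3, 0.024, 0, 0.054, 0.93, 0.3, 0.024, 0, 0.054, 0.93, 0.3, 0.024, 0]
}}

```text
t: 20.83
eef_pos: [471.6, 164.8, 130.2]
tcp_rot: [3.141, 0.0, -2.945]
ft_force: [0.9, 0.0, -1.0]
opening: 0.465
grip_force: 30.0
```

Request:
{"name": "servo_tool", "arguments": {
  "moves": [0, 0, 0, 0, 0, 0, 0, 0, 0, 0, 0, 0, 0, 0, 0]
}}

```text
t: 21.08
eef_pos: [471.7, 161.6, 130.0]
tcp_rot: [-3.142, -0.001, -2.946]
ft_force: [0.0, 0.2, -1.2]
opening: 0.458
grip_force: 30.0
```

Request:
{"name": "servo_tool", "arguments": {
  "moves": [0, 0, -0.08, 0, 0, 0, 0, -0.16, 0, 0, 0, 0, -0.22, 0, 0, 0, 0, -0.25, 0, 0, 0, 0, -0.257, 0, 0, 0, 0, -0.257, 0, 0, 0, 0, -0.257, 0, 0]
}}

```text
t: 21.67
eef_pos: [472.5, 161.2, 28.1]
tcp_rot: [3.142, 0.001, -2.948]
ft_force: [0.1, -0.1, -1.1]
opening: 0.462
grip_force: 30.0
```

Request:
{"name": "servo_tool", "arguments": {
  "moves": [0, 0, -0.004, 0, 0, 0, 0, -0.007, 0, 0, 0, 0, -0.008, 0, 0, 0, 0, -0.008, 0, 0, 0, 0, -0.008, 0, 0]
}}

```text
t: 22.08
eef_pos: [472.1, 162.0, 24.5]
tcp_rot: [3.142, 0.0, -2.946]
ft_force: [-0.1, 0.6, -0.7]
opening: 0.462
grip_force: 30.0
```

Request:
{"name": "servo_tool", "arguments": {
  "moves": [0, 0, -0.002, 0, 0, 0, 0, -0.0035, 0, 0, 0, 0, -0.0035, 0, 0, 0, 0, -0.0035, 0, 0]
}}

```text
t: 22.42
eef_pos: [472.1, 162.0, 23.2]
tcp_rot: [3.141, 0.0, -2.946]
ft_force: [-0.2, -0.8, 5.6]
opening: 0.465
grip_force: 30.0
```

Request:
{"name": "servo_tool", "arguments": {
  "moves": [0, 0, -0.001, 0, 0, 0, 0, -0.0015, 0, 0, 0, 0, -0.0015, 0, 0]
}}

```text
t: 22.67
eef_pos: [472.2, 162.0, 23.2]
tcp_rot: [3.142, 0.001, -2.946]
ft_force: [-3.1, -0.3, 14.7]
opening: 0.458
grip_force: 30.0
```

Request:
{"name": "servo_tool", "arguments": {
  "moves": [0, 0, 0.0015, 0, 0, 0, 0, 0.0015, 0, 1, 0, 0, 0.0015, 0, 1, 0, 0, 0.0015, 0, 1, 0, 0, 0.0015, 0, 1, 0, 0, 0.0015, 0, 1, 0, 0, 0.0015, 0, 1, 0, 0, 0.05, 0, 1, 0, 0, 0.15, 0, 1, 0, 0, 0.25, 0, 1, 0, 0, 0.3, 0, 1, 0, 0, 0.3, 0, 1]
}}

```text
t: 23.67
eef_pos: [473.7, 162.3, 146.4]
tcp_rot: [3.141, 0.007, -2.946]
ft_force: [0.1, -0.6, -0.0]
opening: 0.999
grip_force: 0.0
```

Request:
{"name": "servo_tool", "arguments": {
  "moves": [0.295, -0.573, 0, -0.011, 1, 0.295, -0.573, 0, -0.011, 1, 0.295, -0.573, 0, -0.011, 1, 0.295, -0.573, 0, -0.011, 1, 0.295, -0.573, 0, -0.011, 1, 0.295, -0.573, 0, -0.011, 1, 0.295, -0.573, 0, -0.011, 1, 0.295, -0.573, -0.1, -0.011, 1, 0.295, -0.573, -0.1, -0.011, 1, 0.295, -0.573, -0.1, -0.011, 1, 0.295, -0.573, -0.1, -0.011, 1]
}}

```text
t: 24.58
eef_pos: [589.9, -66.7, 102.7]
tcp_rot: [3.141, -0.001, -2.98]
ft_force: [0.1, 0.2, 0.5]
opening: 0.999
grip_force: 0.0
```

Request:
{"name": "servo_tool", "arguments": {
  "moves": [0, 0, -0.08, 0, 1, 0, 0, -0.16, 0, 1, 0, 0, -0.22, 0, 1, 0, 0, -0.23, 0, 1, 0, 0, -0.23, 0, 1, 0, 0, -0.23, 0, 1]
}}

```text
t: 25.08
eef_pos: [591.0, -67.1, 12.0]
tcp_rot: [-3.141, 0.002, -2.98]
ft_force: [-0.4, 0.6, 0.0]
opening: 1.001
grip_force: 0.0
```

Request:
{"name": "servo_tool", "arguments": {
  "moves": [0, 0, 0, 0, 0, 0, 0, 0, 0, 0, 0, 0, 0, 0, 0, 0, 0, 0, 0, 0, 0, 0, 0, 0, 0, 0, 0, 0, 0, 0, 0, 0, 0, 0, 0, 0, 0, 0, 0, 0, 0, 0, 0, 0, 0, 0, 0, 0, 0, 0, 0, 0, 0, 0, 0]
}}

```text
t: 26.0
eef_pos: [590.0, -67.3, 10.2]
tcp_rot: [3.141, -0.0, -2.981]
ft_force: [-0.0, 0.9, -0.3]
opening: 0.483
grip_force: 30.0
```

Request:
{"name": "servo_tool", "arguments": {
  "moves": [0, 0, 0.1, 0, 0, 0, 0, 0.2, 0, 0, -0.0225, 0.1, 0.3, -0.489, 0, -0.0225, 0.2, 0.3, -0.489, 0, -0.0225, 0.3, 0.3, -0.489, 0, -0.0225, 0.4, 0.3, -0.489, 0, -0.0225, 0.5, 0.3, -0.489, 0, -0.0225, 0.55, 0.3, -0.489, 0, -0.0225, 0.6, 0.3, -0.489, 0, -0.0225, 0.626, 0.3, -0.489, 0, -0.0225, 0.626, 0.3, -0.489, 0, -0.0225, 0.626, 0.3, -0.489, 0]
}}

```text
t: 27.0
eef_pos: [580.6, 184.1, 129.8]
tcp_rot: [-3.141, -0.0, 2.081]
ft_force: [-0.0, -1.2, -1.8]
opening: 0.483
grip_force: 30.0
```

Request:
{"name": "servo_tool", "arguments": {
  "moves": [0, 0, 0, -0.1, 0, 0, 0, 0, -0.1, 0, 0, 0, 0, -0.1, 0, 0, 0, 0, -0.1, 0, 0, 0, 0, -0.1, 0]
}}

```text
t: 27.42
eef_pos: [580.9, 183.1, 130.0]
tcp_rot: [-3.141, 0.0, 1.774]
ft_force: [0.1, -0.5, -1.1]
opening: 0.482
grip_force: 30.0
```

Request:
{"name": "servo_tool", "arguments": {
  "moves": [0, 0, -0.08, -0.002, 0, 0, 0, -0.16, -0.002, 0, 0, 0, -0.22, -0.002, 0, 0, 0, -0.25, -0.002, 0, 0, 0, -0.257, -0.002, 0, 0, 0, -0.257, -0.002, 0, 0, 0, -0.257, -0.002, 0, 0, 0, -0.257, -0.002, 0]
}}

```text
t: 28.08
eef_pos: [581.9, 183.3, 28.9]
tcp_rot: [3.139, -0.0, 1.766]
ft_force: [0.2, -0.0, -1.7]
opening: 0.479
grip_force: 30.0
```

Request:
{"name": "servo_tool", "arguments": {
  "moves": [0, 0, -0.004, 0, 0, 0, 0, -0.007, 0, 0, 0, 0, -0.008, 0, 0, 0, 0, -0.008, 0, 0, 0, 0, -0.008, 0, 0]
}}

```text
t: 28.5
eef_pos: [581.1, 183.1, 24.3]
tcp_rot: [3.141, 0.0, 1.765]
ft_force: [-0.8, -0.1, -1.9]
opening: 0.487
grip_force: 30.0
```

Request:
{"name": "servo_tool", "arguments": {
  "moves": [0, 0, -0.002, 0, 0, 0, 0, -0.0035, 0, 0, 0, 0, -0.0035, 0, 0, 0, 0, -0.0035, 0, 0]
}}

```text
t: 28.83
eef_pos: [581.1, 183.1, 23.2]
tcp_rot: [3.141, 0.0, 1.765]
ft_force: [-2.8, -1.1, 4.8]
opening: 0.481
grip_force: 30.0
```

Request:
{"name": "servo_tool", "arguments": {
  "moves": [0, 0, -0.001, 0, 0, 0, 0, -0.001, 0, 0, 0, 0, -0.001, 0, 0]
}}

```text
t: 29.08
eef_pos: [581.2, 183.1, 23.2]
tcp_rot: [3.141, 0.0, 1.765]
ft_force: [-2.1, -0.7, 9.7]
opening: 0.479
grip_force: 30.0
```

Contact made. Releasing, then rising up and aside toward +x so the wrist camera sees the tray.

Request:
{"name": "servo_tool", "arguments": {
  "moves": [0, 0, 0.0012, 0, 0, 0, 0, 0.0012, 0, 1, 0, 0, 0.0012, 0, 1, 0, 0, 0.0012, 0, 1, 0, 0, 0.0012, 0, 1, 0, 0, 0.0012, 0, 1, 0, 0, 0.0012, 0, 1, 0, 0, 0.05, 0, 1, 0, 0, 0.15, 0, 1, 0, 0, 0.25, 0, 1, 0, 0, 0.35, 0, 1, 0, 0, 0.45, 0, 1]
}}

```text
t: 30.08
eef_pos: [580.7, 183.0, 204.4]
tcp_rot: [-3.142, 0.0, 1.765]
ft_force: [0.1, -0.4, 0.2]
opening: 0.998
grip_force: 0.0
```

Request:
{"name": "servo_tool", "arguments": {
  "moves": [0, -0.6, 0.2, 0, 1, 0, -0.6, 0.2, 0, 1, 0, -0.6, 0.2, 0, 1, 0, -0.6, 0.2, 0, 1, 0, -0.6, 0.2, 0, 1, 0, -0.6, 0.2, 0, 1, 0, -0.6, 0.2, 0, 1, 0, -0.6, 0.2, 0, 1, 0, -0.6, 0.2, 0, 1, 0, -0.6, 0.2, 0, 1]
}}

```text
t: 30.92
eef_pos: [580.8, -55.8, 281.9]
tcp_rot: [-3.141, -0.001, 1.766]
ft_force: [0.6, 0.0, -0.9]
opening: 1.003
grip_force: 0.0
```

Run:
```python
from h import *
grab('top','top1'); c=load('top1'); P=cloud(c)
cv2.imwrite('pics/crop1.png',cv2.resize(c['p'][130:265,140:420],None,fx=2.85,fy=2.85,interpolation=cv2.INTER_CUBIC))
for n,(x,y,z) in dict(sug=(448,289.3,30),salt=(556,310.5,30),jam=(473,162,30),but=(581,183.3,30)).items():
    s=P[(np.hypot(P[...,0]-x,P[...,1]-y)<52)&(P[...,2]>45)&(P[...,2]<85)]
    R=cv2.minAreaRect(s[:,:2].astype(np.float32)); print(n,len(s),s[:,2].max().round(),np.round(R[0],1),np.round(R[1],1),round(R[2],1))
print(state()['t'])
```

```text
sug 316 77.0 [449.5 289.5] [57.1 53.2] 88.4
salt 145 85.0 [557.9 308.6] [32.8 35. ] 82.4
jam 166 78.0 [473.2 162.4] [43.3 44.3] 12.4
but 473 73.0 [581.  182.9] [46.7 92.4] 9.8
30.9667
```

View pics/crop1.png

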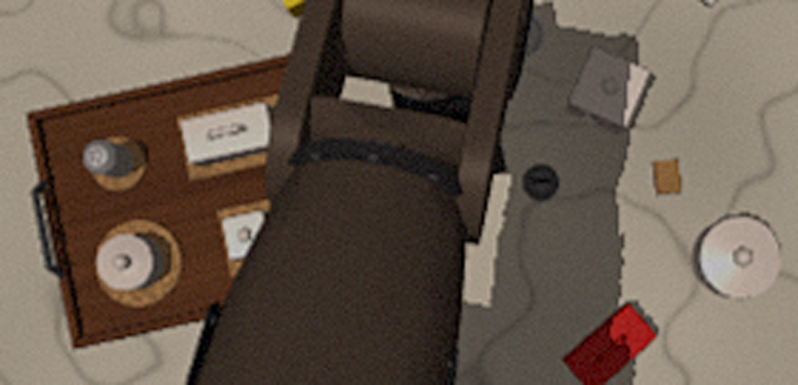

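The final crop shows all four pieces upright on their coasters: sugar (124,262), salt (98,156), jam (245,237) and butter (225,130). Each is within about 2 mm of centre. The big pots are untouched at (610,87) and (742,257).

```bash
python3 -c "
from cell import *
print(job_done())"
```

```text
the job is handed in; nothing more can be done
None
```

The breakfast tray is laid and handed in after about 31 s: the small sugar pot, salt shaker, small jam pot and butter dish stand upright on their own coasters, within about 2–3 mm of centre by the last top view, and both big pots are still where they were.

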